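# Snap the treat pot shut, bring it to the front and hold the carousel

### The job

On the grooming carousel, first press the hinged lid of the square treat pot down until it snaps fully shut past its catch. Then turn the carousel until the treat pot stands squarely at the front pointer of the base, and finish while still gripping the square knob on the centre post so that the carousel is held still there; do not let go at the end. Leave the ramekin, comb and rake beside it undisturbed.

Things in the scene. Friction and masses are not known exactly. Their poses are not given: they have to be found in the camera images.
- base: Fixed steel base of the carousel, a disc 230 mm across, 12 mm high, under the tray, with a flat steel tongue that sticks out from under the tray and carries a small upright pointed pin (18 mm wide, 26 mm high): the front pointer. Origin: centre of the underside, on the turning axis. The pointer lies along its own -x, 170 mm from the axis; z up. Never moves.
- carousel (a joint): Turning angle of the bamboo tray (290 mm across, top 26 mm above the slab) on its base, rad. 0 = treat pot exactly at the front pointer; grows counter-clockwise seen from above; free for nearly a full turn from 0 either way. Starts at 0.6 to 2.2. Bearing friction of about 0.06 N m keeps it where it is left.
- knob: Square bamboo knob, 36 x 36 mm and 36 mm high, fixed on top of the steel post (22 mm thick) at the carousel's centre; it turns with the tray. Origin: centre of its underside, on the turning axis, 125 mm above the slab, so its top is at 161 mm. Its x and y axes are square to its side faces; the treat pot lies along its own -x.
- treat_pot: The only square pot on the tray: white ceramic, 76 x 76 mm, 65 mm high, wall 6 mm, a bone in relief on its outer face and on its hinged bamboo lid. Fixed on the tray, its centre 95 mm from the turning axis. Origin: centre of its underside, 26 mm above the slab; its own -x points outward, away from the axis; z up; rim 91 mm above the slab.
- pot_lid (a joint): Opening of the pot's bamboo lid (82 mm from hinge to free edge, 78 wide, 6 thick), rad. 0 = shut flat, its top 97 mm above the slab; grows as it opens up and towards the centre post. Starts 0.35 to 0.7 open, stays where left. A sprung ball catch engages at about 0.2 and takes about 4 to 10 N downward on the lid's outer half; under about 0.05 it snaps in and keeps the lid shut.
- lid_edge (a point): Middle of the lid's free edge, on the lid's upper face, 82 mm from the hinge line.
- lid_hinge (a point): Middle of the lid's hinge line, at the rim of the pot on the side of the centre post: 36 mm from the pot's centre towards the axis, 65 mm above its underside. The lid's upper face lies 6 mm above it when shut.
- ramekin: Small clear glass ramekin, 76 mm across, 42 mm high, loose on the slab. Origin: centre of its underside. Not to be disturbed.
- comb: Chrome flea comb lying flat on the slab, 130 x 33 mm, 8 mm high, long side along its x. Origin: on its underside near the middle. Not to be disturbed.
- rake: Grey plastic deshedding rake lying on the slab, about 178 mm long along its x, head 90 mm wide at +x, 18 mm high. Origin: on its underside near the middle. Not to be disturbed.
- jar_top (a point): Top of the bamboo-lidded round white jar (72 mm across), 101 mm above the slab, fixed on the tray 90 mm from the axis, 120 degrees from the treat pot. A low black silicone palm brush (top 77 mm above the slab) is fixed on the third place. Neither needs touching.

How it is judged:
By the outcome, as a careful person would: the job done as asked, in the order asked, and still so for the second after the job is handed in, while the arm keeps its last pose, push and grip.
It also fails if it takes over 51 s, if anything falls off the work surface, if the arm or the gripper's body presses on something with over 40 N, if the wrist force passes 120 N, or if a joint passes its speed limit or range.

### The arm

A 7-joint arm with a two-finger parallel gripper is mounted at the origin on the work surface. World frame = base frame: x ahead of the robot, y to its left, z up, the work surface at z = 0. Lengths are in m, angles in rad, forces in N, time in s.
With the tool pointing down it reaches from about 0.425 to 0.875 m from the base axis. Payload 4.7 kg.
Tool frame: the origin (TCP) lies at the very end of the fingers, on their centre line; the grasp point (between the pads) lies 19 mm behind it; z points along the fingers, y is the line along which they close (so a half turn about z gives the same grasp; the last joint's range is limited). The gripper opens to 87 mm and grips with 3 to 60 N. Pads are 19 mm wide; open, the fingers measure 117 mm over their backs; the gripper's body (75 mm by 190 mm) begins 51 mm behind the grasp point.
Start: joints at [-1.319, 0.321, -0.07, 1.45, 0.023, 1.371, -0.057], TCP at [0.153, 0.632, 0.223] pointing down, gripper open.
Joint ranges: [-2.86, 2.86], [-0.3, 2.09], [-1.38, 1.24], [0.06, 2.45], [-1.56, 4.7], [0.09, 2.05], [-2.69, 2.69]. Speed limits (rad/s): [2.57, 2.57, 3.14, 3.14, 3.14, 3.14, 3.14].

### API

Orientations are given as a rotation vector (axis times angle).
In Python, from bench import ctrl, vision gives the robot as it stands.
- The arm moves only by the tool jog_arm, never from a script. Its argument "increments" is a list of rows, each an object of numbers: "tx", "ty", "tz": the shift along the tool's x, y, z in mm; "wx", "wy", "wz": the turn, a rotation vector about the tool's x, y, z in rad; "gripper": the opening, from 0 (shut) to 1 (fully open). In form: [{"tx": .., "ty": .., "tz": .., "wx": .., "wy": .., "wz": .., "gripper": ..}, ...]. A call has exactly 5 rows; each row is the pose to reach, as a shift and turn from the pose commanded when the call began, along the tool's axes at that moment; what a row does not reach only later rows make up. A row lasts 1/12 s, in which the tool goes at most 41.7 mm and 7.16 degrees, less where a joint would pass 70% of its speed; a pose out of reach is approached as far as the arm can. A call with a gripper value outside its range is refused whole. The fingers move at their own pace and stop on an object; "grip_force" is the grip in N (left out, the last holds). Time passes only in rows, so rows that repeat a pose let the fingers close, or fill a call up. It gives the time, the measured TCP pose, the force, the opening and the grip force at its end, in the units of the state.
- ctrl.get_state(): the state, without advancing time (a new reading comes with each control period).
- vision.get_image(name): name is "scene" or "top"; returns a dict with "color" (400x640x3 uint8, blue, green, red), "fx", "fy", "cx", "cy" (pixels), "k1" (the pictures are not rectified: a ray, as slopes to the right and down, at radius r is drawn at 1 + k1 r^2 times it, then the intrinsics apply), "extrinsics" (4x4, takes a point from world to camera coordinates). Camera axes: x right, y down, z forward; pixel columns grow to the right and rows downward; lengths in m; the calibration is good to about 2 mm. A picture is of the moment at which its call begins. There is no depth.
- ctrl.close_job(): hands the job in; it is judged then, once.
Trained networks look in the newest picture that a camera, given by its name, has taken for a name from the list of things; names that differ only in an ending like _2 or _b are one class to them, and where a whole thing is asked for, a point or a joint stands for the part that bears it (a point fixed in the world has none). Each returns a list of dicts, best first, with "conf" (0 to 1); they miss things now and then, are a little off and sometimes report something else, mostly with a low value. They report only what shows in the picture. A call takes as long as a camera call.
- vision.spot_in(camera, thing): "bbox" ([left, top, right, bottom] in pixels, round what is visible of it).
The state is a dict: "time": time; "joint_positions": joint angles; "qd": joint speeds; "joint_torque": joint torques, N m; "position": TCP position; "tool_rot": TCP orientation; "ft_force": force on the tool from outside, world axes, zero at the start; "torque": the same for the moment, N m; "grip_width": opening from 0.0 (shut) to 1.0 (fully open); "grip_force": force on a finger pad.
Only numpy, scipy, OpenCV 4.12 (cv2) and the standard library are available. Lean on these libraries where they do the work, as an engineer would, in place of code of your own. Each camera call takes 0.05 s, during which the arm holds its last target. There are 200 camera calls.

## Working session

There is one attempt and no reset: what is moved stays moved. The work goes in short steps, Python scripts to look and compute and a tool call to move; the robot and the scene stay as the last step left them, time stands still between calls to the robot, and variables do not carry over. Pictures are saved under pics/ and viewed, at most 10 in all, crops included, and the job is handed in when it is done.

Besides the shell and the picture viewer there is one more tool, called after "Call:" as name([rows], argument=value, ...), one row to a line, values as JSON. jog_arm: Moves the arm, as the interface text tells. Its arguments: {"type":"object","properties":{"increments":{"type":"array"},"grip_force":{"type":"number"}},"required":["increments"]}

```bash
mkdir -p pics; cat > h.py <<'E'
import numpy as np, cv2
from bench import ctrl, vision
def cam(n):
    im=vision.get_image(n); return im
def ray(im,u,v):
    K=np.array([[im['fx'],0,im['cx']],[0,im['fy'],im['cy']],[0,0,1.]])
    p=cv2.undistortPoints(np.array([[[u,v]]],float),K,np.array([im['k1'],0,0,0,0.]))[0,0]
    E=np.array(im['extrinsics']);R,t=E[:3,:3],E[:3,3]
    return -R.T@t, R.T@np.array([p[0],p[1],1])
def onz(im,u,v,z):
    o,d=ray(im,u,v); return o+d*(z-o[2])/d[2]
def proj(im,P):
    K=np.array([[im['fx'],0,im['cx']],[0,im['fy'],im['cy']],[0,0,1.]])
    E=np.array(im['extrinsics'])
    return cv2.projectPoints(np.atleast_2d(P).astype(float),cv2.Rodrigues(E[:3,:3])[0],E[:3,3],K,np.array([im['k1'],0,0,0,0.]))[0][:,0]
E
python3 - <<'E'
from h import *
for n in('top','scene'):
    im=cam(n); cv2.imwrite(f'pics/{n}0.png',im['color'])
    print(n,np.round(ray(im,320,200),2),im['k1'])
    for t in('base','knob','treat_pot','pot_lid','ramekin','comb','rake'):
        r=vision.spot_in(n,t)
        print(t,[(np.round(x['bbox']),round(x['conf'],2)) for x in r[:2]])
s=ctrl.get_state();print(s)
E
```

```text
top [[ 0.46  0.02  1.2 ]
 [ 0.07 -0.02 -1.  ]] -0.03242983756725826
base [(array([273., 140., 382., 250.]), 0.71)]
knob [(array([321., 176., 337., 194.]), 0.53)]
treat_pot [(array([342., 178., 380., 218.]), 0.55)]
pot_lid [(array([343., 181., 383., 217.]), 0.81), (array([320., 174., 339., 191.]), 0.52)]
ramekin [(array([434., 237., 460., 264.]), 0.82)]
comb [(array([449., 122., 459., 165.]), 0.77)]
rake [(array([151., 196., 187., 256.]), 0.73), (array([342., 183., 382., 218.]), 0.45)]
scene [[ 1.14 -0.75  0.92]
 [-0.45  0.62 -0.64]] -0.14371840758859444
base [(array([248., 186., 361., 273.]), 0.67)]
knob [(array([300., 188., 319., 210.]), 0.79)]
treat_pot [(array([255., 210., 300., 260.]), 0.92), (array([300., 188., 319., 206.]), 0.62)]
pot_lid [(array([256., 212., 293., 228.]), 0.72)]
ramekin [(array([156., 259., 185., 288.]), 0.65)]
comb [(array([232., 332., 281., 380.]), 0.62)]
rake [(array([341., 141., 394., 166.]), 0.62)]
{'time': 0.8, 'joint_positions': array([-1.31887496,  0.32097131, -0.07010417,  1.45048923,  0.02264535,
        1.37081117, -0.05687421]), 'qd': array([ 8.84400969e-04,  7.23813011e-04,  9.04517256e-04,  3.41013397e-04,
        1.40545944e-03, -2.82599113e-05,  4.11602755e-04]), 'joint_torque': array([ 2.66745637e-04, -4.91056108e+01, -4.02755225e-01, -3.12748325e+01,
       -6.36248267e-02,  3.37374082e-02,  1.57370062e-05]), 'position': array([0.15317387, 0.63171735, 0.22261064]), 'tool_rot': array([3.72587599e-01, 3.11931950e+00, 1.56998870e-04]), 'ft_force': array([ 0.31854103, -0.02230572, -0.23274481]), 'torque': array([-0.0215536 , -0.02036784, -0.00252145]), 'grip_force': 0.0, 'grip_width': 0.9999004080503027}
```

View pics/top0.png

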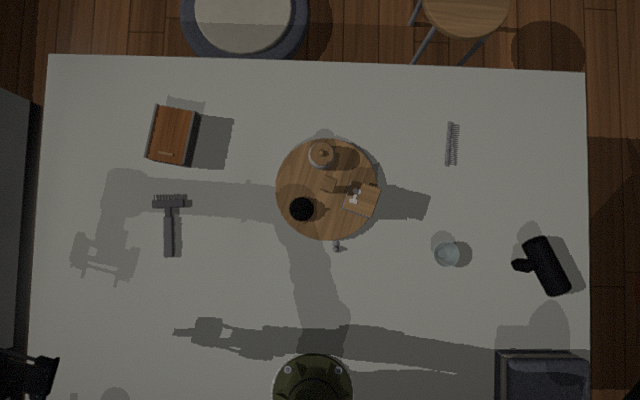

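View pics/scene0.png

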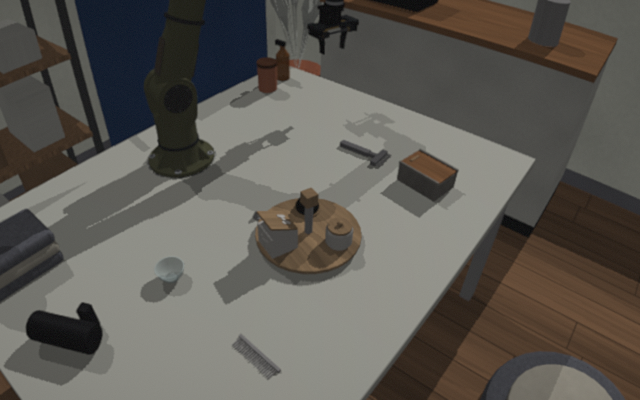

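Top view: tray centred near (327,190), pointer pin near (338,246), pot with open lid near (362,199), comb (452,144), ramekin (447,252), rake (170,225). Scene view: the lid is tilted up, the knob is at (310,197). I'll measure this closer.

```bash
python3 - <<'E'
from h import *
im=cam('top'); c=im['color']
a=cv2.resize(c[125:260,260:400],None,fx=4,fy=4,interpolation=cv2.INTER_CUBIC)
im2=cam('scene')
b=cv2.resize(im2['color'][175:285,235:375],None,fx=4,fy=4,interpolation=cv2.INTER_CUBIC)
a=cv2.convertScaleAbs(a,alpha=1.5);b=cv2.convertScaleAbs(b,alpha=1.5)
cv2.imwrite('pics/a.png',a);cv2.imwrite('pics/b.png',b)
hsv=cv2.cvtColor(c,cv2.COLOR_BGR2HSV)
m=((hsv[...,1]>70)).astype(np.uint8); m[:130]=0;m[260:]=0;m[:,:265]=0;m[:,395:]=0
cs=max(cv2.findContours(m,0,1)[0],key=cv2.contourArea)
print(cv2.boundingRect(cs),cv2.minEnclosingCircle(cs),cv2.fitEllipse(cs))
e=cv2.minEnclosingCircle(cs)[0]; print('axis',onz(im,*e,.026),onz(im,*cv2.fitEllipse(cs)[0],.026))
print('knob',onz(im,329,184.5,.161),'pin',onz(im,338,246,.02))
for n,i in(('top',im),('scene',im2)): print(n,i['fx'],proj(i,[[.55,0,.026],[.55,0,.161]]))
E
```

```text
(275, 139, 106, 101) ((327.3287048339844, 188.13514709472656), 52.8129997253418) ((323.6131286621094, 187.82882690429688), (96.9422378540039, 102.68531799316406), 40.022396087646484)
axis [ 0.57122843 -0.0281705   0.026     ] [ 0.57180047 -0.01774386  0.026     ]
knob [ 0.56724907 -0.02663097  0.161     ] pin [ 0.41052462 -0.06210294  0.02      ]
top 420.3219121397377 [[317.07739442 195.41770065]
 [318.08514759 191.13446675]]
scene 471.05758279486656 [[307.44937918 223.93060656]
 [308.23025353 185.63372245]]
```

View pics/a.png

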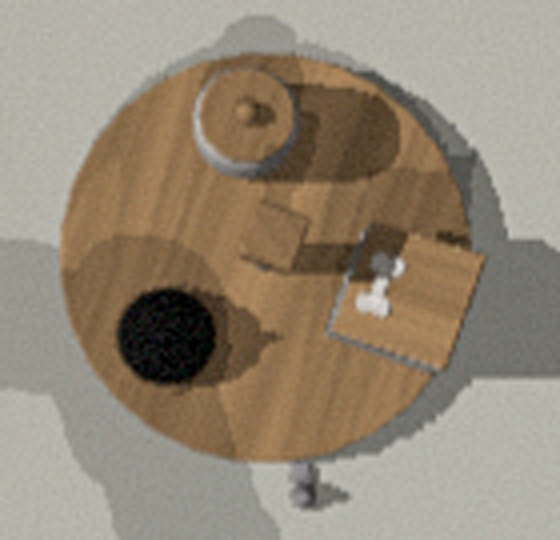

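View pics/b.png

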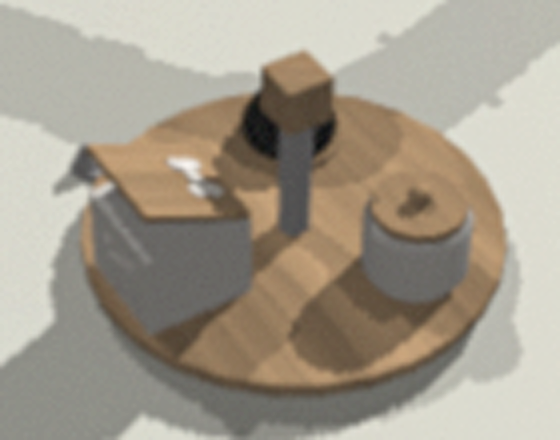

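```bash
cat > fit.py <<'E'
from h import *
from scipy.optimize import least_squares
def model(p):
    ax,ay,yaw,th,l=p   # yaw: dir of pointer; pot dir = yaw+th
    A=np.array([ax,ay,0]); z=np.array([0,0,1.])
    f=lambda a:np.array([np.cos(a),np.sin(a),0])
    u=f(yaw+th); v=np.cross(z,u)
    H=A+59*u/1000+z*.091
    lu=np.cos(l)*u+np.sin(l)*z; ln=-np.sin(l)*u+np.cos(l)*z
    L=lambda r,s:H+lu*r+ln*.006+v*s
    return dict(A=A,u=u,v=v,H=H,pin=A+.17*f(yaw),fl=L(.082,.039),fr=L(.082,-.039),hl=L(0,.039),hr=L(0,-.039),edge=L(.082,0),
      jarA=A+.09*f(yaw+th+2.0944)+z*.101,tray=A+z*.026,
      k=[A+z*.161+.018*(a*u+b*v) for a,b in((1,1),(1,-1),(-1,-1),(-1,1))],
      bo=[A+.057*u*0+(.095+.038)*u+s*.038*v+z*.026 for s in(1,-1)])
E
cat > f1.py <<'E'
from fit import *
t=cam('top');s=cam('scene')
T=lambda x,y:np.array([260+(x-1.5)/4,125+(y-1.5)/4]); S=lambda x,y:np.array([235+(x-1.5)/4,175+(y-1.5)/4])
def obs(m):
    return [(t,m['fl'],T(485,258)),(t,m['fr'],T(440,372)),(t,m['hr'],T(328,332)),
     (t,m['tray'],T(266,257)),(t,m['pin']+[0,0,.03],T(303,488)),(t,m['jarA'],T(247,117)),
     (t,np.mean(m['k'],0),T(275,234)),(s,m['fl'],S(148,217)),(s,m['fr'],S(88,147)),(s,m['hl'],S(248,215)),
     (s,m['bo'][0],S(152,333)),(s,np.mean(m['k'],0),S(297,72))]
def f(p): return np.concatenate([proj(c,P)[0]-q for c,P,q in obs(model(p))])
for st in(1.,-1.):
    r=least_squares(f,[.57,-.026,3.3,1.4,.5],loss='soft_l1'); 
print(r.x,r.cost);print(np.round(f(r.x).reshape(-1,2),1).tolist())
m=model(r.x);print({k:np.round(m[k],3) for k in('A','u','v','H','pin','edge','jarA')})
E
python3 f1.py
```

```text
[ 0.56982771 -0.02312323  3.32871447  1.04543675  0.43316677] 5.462078215136296
[[-0.6, -0.4], [0.1, -0.4], [-0.2, -0.1], [-0.6, -0.3], [0.2, 2.3], [-0.2, -1.6], [-0.8, 0.3], [-0.9, 0.3], [-0.6, -0.6], [0.7, 0.3], [-1.3, 1.1], [-0.3, 0.5]]
{'A': array([ 0.57 , -0.023,  0.   ]), 'u': array([-0.332, -0.943,  0.   ]), 'v': array([ 0.943, -0.332,  0.   ]), 'H': array([ 0.55 , -0.079,  0.091]), 'pin': array([ 0.403, -0.055,  0.   ]), 'edge': array([ 0.526, -0.147,  0.131]), 'jarA': array([ 0.658, -0.007,  0.101])}
```

```bash
cat > go.py <<'E'
import sys,numpy as np
from bench import ctrl
from scipy.spatial.transform import Rotation as R
x,y,z,psi=map(float,sys.argv[1:5]); s=ctrl.get_state()
r=R.from_rotvec(s['tool_rot']); p=np.array([x,y,z])
Rt=np.column_stack([[-np.sin(psi),np.cos(psi),0],[np.cos(psi),np.sin(psi),0],[0,0,-1]])
Y=r.as_matrix()[:,1]
print('t',s['time'],'pos',s['position'].round(4),'psi',round(np.arctan2(Y[1],Y[0]),4),'F',s['ft_force'].round(2))
print('mm',np.round(r.inv().apply(p-s['position'])*1000,1),'w',np.round((r.inv()*R.from_matrix(Rt)).as_rotvec(),4))
E
python3 go.py 0.30 0.50 .223 0.75
```

```text
t 1.0 pos [0.1531 0.6317 0.2226] psi 1.3331 F [-0.21  0.06 -0.32]
mm [-173.8  -93.4   -0.4] w [ 1.000e-04 -0.000e+00  5.831e-01]
```

Call:
jog_arm([
  {"tx": -174, "ty": -94, "tz": 0, "wz": 0.6, "gripper": 0},
  {"tx": -174, "ty": -94, "tz": 0, "wz": 0.6, "gripper": 0},
  {"tx": -174, "ty": -94, "tz": 0, "wz": 0.6, "gripper": 0},
  {"tx": -174, "ty": -94, "tz": 0, "wz": 0.6, "gripper": 0},
  {"tx": -174, "ty": -94, "tz": 0, "wz": 0.6, "gripper": 0},
], grip_force=20)

```text
validation failed for argument at $.in...
```

```bash
python3 go.py 0.44 0.32 .223 0.1;
```

```text
t 1.0 pos [0.1531 0.6317 0.2226] psi 1.3331 F [-0.21  0.06 -0.32]
mm [-352.2 -235.4   -0.4] w [ 1.0000e-04 -0.0000e+00  1.2331e+00]
```

Call:
jog_arm([
  {"tx": -174, "ty": -94, "tz": 0, "wx": 0, "wy": 0, "wz": 0.6, "gripper": 0},
  {"tx": -174, "ty": -94, "tz": 0, "wx": 0, "wy": 0, "wz": 0.6, "gripper": 0},
  {"tx": -174, "ty": -94, "tz": 0, "wx": 0, "wy": 0, "wz": 0.6, "gripper": 0},
  {"tx": -174, "ty": -94, "tz": 0, "wx": 0, "wy": 0, "wz": 0.6, "gripper": 0},
  {"tx": -174, "ty": -94, "tz": 0, "wx": 0, "wy": 0, "wz": 0.6, "gripper": 0},
], grip_force=20)

```text
time: 1.42
position: [0.3035, 0.4963, 0.2229]
tool_rot: [1.291, 2.863, 0.0]
ft_force: [0.2, 1.3, 0.4]
grip_width: 0.707
grip_force: 0.0
```

```bash
python3 go.py 0.45 0.36 .223 0.2;
```

```text
t 1.4167 pos [0.3035 0.4963 0.2229] psi 0.7237 F [0.2  1.33 0.35]
mm [-199.2   19.5    0.2] w [0.0012 0.0011 0.5237]
```

Call:
jog_arm([
  {"tx": -200, "ty": 20, "tz": 0, "wx": 0, "wy": 0, "wz": 0.55, "gripper": 0},
  {"tx": -200, "ty": 20, "tz": 0, "wx": 0, "wy": 0, "wz": 0.55, "gripper": 0},
  {"tx": -200, "ty": 20, "tz": 0, "wx": 0, "wy": 0, "wz": 0.55, "gripper": 0},
  {"tx": -200, "ty": 20, "tz": 0, "wx": 0, "wy": 0, "wz": 0.55, "gripper": 0},
  {"tx": -200, "ty": 20, "tz": 0, "wx": 0, "wy": 0, "wz": 0.55, "gripper": 0},
])

```text
time: 1.83
position: [0.4513, 0.3612, 0.2231]
tool_rot: [2.018, 2.406, 0.001]
ft_force: [-0.2, 0.7, -0.2]
grip_width: 0.327
grip_force: 0.0
```

```bash
python3 go.py 0.53 0.16 .223 -0.338;
```

```text
t 1.8333 pos [0.4513 0.3612 0.2231] psi 0.175 F [-0.22  0.72 -0.18]
mm [-2.118e+02  4.250e+01  2.000e-01] w [ 1.40e-03 -1.00e-04  5.13e-01]
```

Call:
jog_arm([
  {"tx": -205, "ty": 40, "tz": 0, "wx": 0, "wy": 0, "wz": 0.513, "gripper": 0},
  {"tx": -205, "ty": 40, "tz": 0, "wx": 0, "wy": 0, "wz": 0.513, "gripper": 0},
  {"tx": -205, "ty": 40, "tz": 0, "wx": 0, "wy": 0, "wz": 0.513, "gripper": 0},
  {"tx": -205, "ty": 40, "tz": 0, "wx": 0, "wy": 0, "wz": 0.513, "gripper": 0},
  {"tx": -205, "ty": 40, "tz": 0, "wx": 0, "wy": 0, "wz": 0.513, "gripper": 0},
])

```text
time: 2.25
position: [0.5257, 0.1684, 0.2229]
tool_rot: [-2.561, -1.82, -0.002]
ft_force: [1.6, -0.1, 0.4]
grip_width: 0.017
grip_force: 0.0
```

```bash
python3 go.py 0.527 -0.14 .223 -0.338;
```

```text
t 2.25 pos [0.5257 0.1684 0.2229] psi -0.3353 F [ 1.56 -0.09  0.39]
mm [-290.8  102.7   -0.3] w [ 0.0004 -0.0009  0.0027]
```

Call:
jog_arm([
  {"tx": -190, "ty": 67, "tz": 0, "wx": 0, "wy": 0, "wz": 0.0, "gripper": 0},
  {"tx": -190, "ty": 67, "tz": 0, "wx": 0, "wy": 0, "wz": 0.0, "gripper": 0},
  {"tx": -190, "ty": 67, "tz": 0, "wx": 0, "wy": 0, "wz": 0.0, "gripper": 0},
  {"tx": -190, "ty": 67, "tz": 0, "wx": 0, "wy": 0, "wz": 0.0, "gripper": 0},
  {"tx": -190, "ty": 67, "tz": 0, "wx": 0, "wy": 0, "wz": 0.0, "gripper": 0},
])

```text
time: 2.67
position: [0.5267, -0.0346, 0.223]
tool_rot: [2.558, 1.823, 0.001]
ft_force: [0.6, -0.2, 0.2]
grip_width: 0.002
grip_force: 0.0
```

```bash
python3 go.py 0.527 -0.14 .16 -0.338;
```

```text
t 2.6667 pos [ 0.5267 -0.0346  0.223 ] psi -0.332 F [ 0.61 -0.21  0.25]
mm [-99.6  34.6  63. ] w [ 0.0009 -0.0003  0.006 ]
```

Call:
jog_arm([
  {"tx": -40, "ty": 14, "tz": 0, "wx": 0, "wy": 0, "wz": 0.005, "gripper": 0},
  {"tx": -75, "ty": 26, "tz": 0, "wx": 0, "wy": 0, "wz": 0.005, "gripper": 0},
  {"tx": -100, "ty": 34.5, "tz": 20, "wx": 0, "wy": 0, "wz": 0.005, "gripper": 0},
  {"tx": -100, "ty": 34.5, "tz": 45, "wx": 0, "wy": 0, "wz": 0.005, "gripper": 0},
  {"tx": -100, "ty": 34.5, "tz": 63, "wx": 0, "wy": 0, "wz": 0.005, "gripper": 0},
])

```text
time: 3.08
position: [0.5265, -0.1396, 0.1586]
tool_rot: [2.565, 1.813, 0.0]
ft_force: [-0.7, 0.7, -0.8]
grip_width: 0.006
grip_force: 0.0
```

```bash
python3 go.py 0.527 -0.14 .125 -0.338; python3 - <<'E'
from h import *
t=cam('top');s=cam('scene')
a=cv2.resize(t['color'][125:260,260:400],None,fx=3,fy=3,interpolation=cv2.INTER_CUBIC)
b=cv2.resize(s['color'][150:285,235:375],None,fx=3,fy=3,interpolation=cv2.INTER_CUBIC)
cv2.imwrite('pics/c.png',cv2.convertScaleAbs(np.hstack([a,b])[:, :800],alpha=1.4))
E
```

```text
t 3.0833 pos [ 0.5265 -0.1396  0.1586] psi -0.34 F [-0.67  0.67 -0.83]
mm [-0.2  0.6 33.6] w [ 0.0003  0.0001 -0.002 ]
```

View pics/c.png

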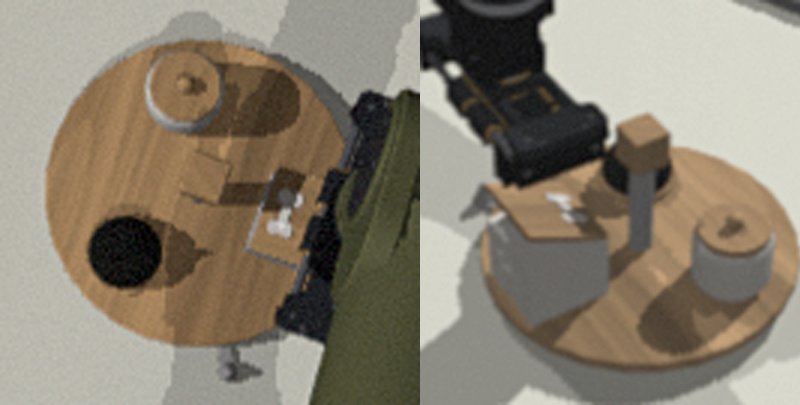

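```bash
python3 - <<'E'
from h import *
t=cam('top');s=cam('scene')
P=ctrl.get_state()['position']
for d in(0,.07,.12):
  q=P+[0,0,d]
  print(d,(proj(t,q)-[260,125])*3,(proj(s,q)-[235,150])*3+[420,0])
E
```

```text
0 [[338.56029259 230.19258652]] [[512.3515901  177.08375722]]
0.07 [[352.21842207 224.43462451]] [[508.61936369 109.4294756 ]]
0.12 [[363.23536269 219.78965255]] [[505.82698432  57.67615333]]
```

Call:
jog_arm([
  {"tx": 0, "ty": 0, "tz": 20, "wx": 0, "wy": 0, "wz": 0, "gripper": 0},
  {"tx": 0, "ty": 0, "tz": 30, "wx": 0, "wy": 0, "wz": 0, "gripper": 0},
  {"tx": 0, "ty": 0, "tz": 38, "wx": 0, "wy": 0, "wz": 0, "gripper": 0},
  {"tx": 0, "ty": 0, "tz": 45, "wx": 0, "wy": 0, "wz": 0, "gripper": 0},
  {"tx": 0, "ty": 0, "tz": 50, "wx": 0, "wy": 0, "wz": 0, "gripper": 0},
])

```text
time: 3.7
position: [0.5275, -0.1367, 0.1094]
tool_rot: [2.56, 1.82, 0.0]
ft_force: [0.1, 0.1, 1.5]
grip_width: 0.008
grip_force: 0.6
```

Call:
jog_arm([
  {"tx": 0, "ty": 0, "tz": 2, "wx": 0, "wy": 0, "wz": 0, "gripper": 0},
  {"tx": 0, "ty": 0, "tz": 4, "wx": 0, "wy": 0, "wz": 0, "gripper": 0},
  {"tx": 0, "ty": 0, "tz": 6, "wx": 0, "wy": 0, "wz": 0, "gripper": 0},
  {"tx": 0, "ty": 0, "tz": 8, "wx": 0, "wy": 0, "wz": 0, "gripper": 0},
  {"tx": 0, "ty": 0, "tz": 9, "wx": 0, "wy": 0, "wz": 0, "gripper": 0},
])

```text
time: 4.12
position: [0.5283, -0.1378, 0.1016]
tool_rot: [2.56, 1.818, 0.002]
ft_force: [-1.4, -0.5, 1.8]
grip_width: 0.005
grip_force: 0.6
```

Call:
jog_arm([
  {"tx": 0, "ty": 0, "tz": 2, "wx": 0, "wy": 0, "wz": 0, "gripper": 0},
  {"tx": 0, "ty": 0, "tz": 3, "wx": 0, "wy": 0, "wz": 0, "gripper": 0},
  {"tx": 0, "ty": 0, "tz": 4, "wx": 0, "wy": 0, "wz": 0, "gripper": 0},
  {"tx": 0, "ty": 0, "tz": 5, "wx": 0, "wy": 0, "wz": 0, "gripper": 0},
  {"tx": 0, "ty": 0, "tz": 5, "wx": 0, "wy": 0, "wz": 0, "gripper": 0},
])

```text
time: 4.53
position: [0.5287, -0.1372, 0.0971]
tool_rot: [2.559, 1.819, 0.004]
ft_force: [-0.2, -0.2, 8.6]
grip_width: 0.005
grip_force: 4.5
```

Call:
jog_arm([
  {"tx": 0, "ty": 0, "tz": 1, "wx": 0, "wy": 0, "wz": 0, "gripper": 0},
  {"tx": 0, "ty": 0, "tz": 2, "wx": 0, "wy": 0, "wz": 0, "gripper": 0},
  {"tx": 0, "ty": 0, "tz": 3, "wx": 0, "wy": 0, "wz": 0, "gripper": 0},
  {"tx": 0, "ty": 0, "tz": 3, "wx": 0, "wy": 0, "wz": 0, "gripper": 0},
  {"tx": 0, "ty": 0, "tz": 3, "wx": 0, "wy": 0, "wz": 0, "gripper": 0},
])

```text
time: 4.95
position: [0.531, -0.138, 0.0966]
tool_rot: [2.556, 1.817, 0.009]
ft_force: [-0.7, -1.2, 20.2]
grip_width: 0.008
grip_force: 10.0
```

Call:
jog_arm([
  {"tx": 0, "ty": 0, "tz": -30, "wx": 0, "wy": 0, "wz": 0, "gripper": 0},
  {"tx": 0, "ty": 0, "tz": -65, "wx": 0, "wy": 0, "wz": 0, "gripper": 0.3},
  {"tx": 0, "ty": 0, "tz": -100, "wx": 0, "wy": 0, "wz": 0, "gripper": 1},
  {"tx": 0, "ty": 0, "tz": -110, "wx": 0, "wy": 0, "wz": 0, "gripper": 1},
  {"tx": 0, "ty": 0, "tz": -110, "wx": 0, "wy": 0, "wz": 0, "gripper": 1},
])

```text
time: 5.37
position: [0.5292, -0.137, 0.2055]
tool_rot: [2.558, 1.819, 0.008]
ft_force: [1.4, -0.2, 0.1]
grip_width: 0.226
grip_force: 0.0
```

```bash
python3 go.py 0.570 -0.024 .205 -0.338;python3 - <<'E'
from h import *
t=cam('top');s=cam('scene')
a=cv2.resize(t['color'][125:260,260:400],None,fx=3,fy=3,interpolation=cv2.INTER_CUBIC)
b=cv2.resize(s['color'][175:275,240:365],None,fx=3,fy=3,interpolation=cv2.INTER_CUBIC)
b=np.vstack([b,np.zeros((405-300,375,3),np.uint8)])
cv2.imwrite('pics/d.png',cv2.convertScaleAbs(np.hstack([a,b]),alpha=1.4))
E
```

```text
t 5.3667 pos [ 0.5292 -0.137   0.2055] psi -0.3346 F [ 1.43 -0.23  0.06]
mm [120.1   1.4   0.8] w [ 0.0053 -0.0024  0.0034]
```

View pics/d.png

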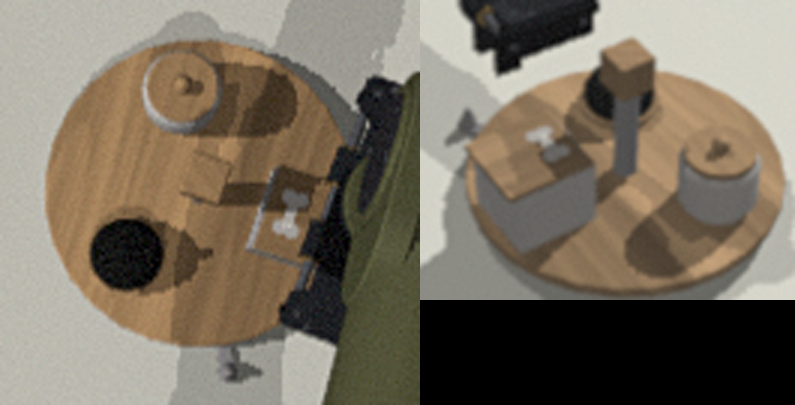

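The lid lies flat on the pot (scene part around (530,155)), so it's shut. Next comes the knob, at (205,175) in the top part.

Call:
jog_arm([
  {"tx": 35, "ty": 1.5, "tz": 0, "wx": 0.005, "wy": 0, "wz": 0.003, "gripper": 1},
  {"tx": 70, "ty": 1.5, "tz": 0, "wx": 0.005, "wy": 0, "wz": 0.003, "gripper": 1},
  {"tx": 105, "ty": 1.5, "tz": 0, "wx": 0.005, "wy": 0, "wz": 0.003, "gripper": 1},
  {"tx": 120, "ty": 1.5, "tz": 0, "wx": 0.005, "wy": -0.002, "wz": 0.003, "gripper": 1},
  {"tx": 120, "ty": 1.5, "tz": 0, "wx": 0.005, "wy": -0.002, "wz": 0.003, "gripper": 1},
])

```text
time: 5.88
position: [0.5678, -0.0182, 0.1996]
tool_rot: [-2.551, -1.823, 0.012]
ft_force: [-0.2, -0.2, -1.3]
grip_width: 0.695
grip_force: 0.0
```

```bash
python3 go.py 0.570 -0.024 .127 -0.338;python3 - <<'E'
from h import *
s=cam('scene')
cv2.imwrite('pics/e.png',cv2.convertScaleAbs(cv2.resize(s['color'][140:240,250:370],None,fx=5,fy=5,interpolation=cv2.INTER_CUBIC),alpha=1.4))
E
```

```text
t 5.8833 pos [ 0.5678 -0.0182  0.1996] psi -0.3299 F [-0.2  -0.23 -1.32]
mm [-4.6  4.7 72.6] w [-0.0094  0.0028  0.0081]
```

View pics/e.png

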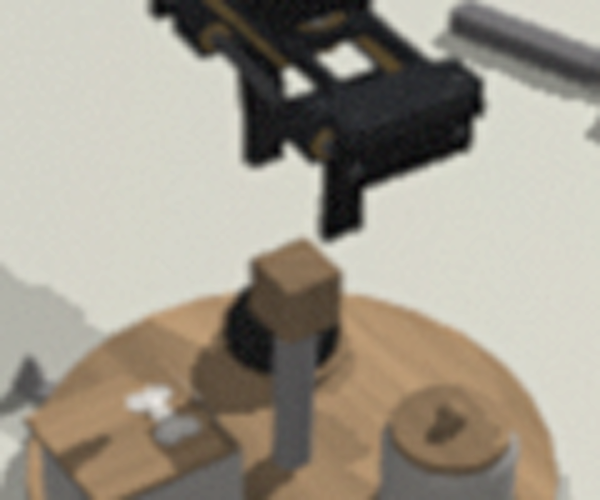

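Call:
jog_arm([
  {"tx": -3, "ty": 3, "tz": 3, "wx": -0.009, "wy": 0.003, "wz": 0.008, "gripper": 1},
  {"tx": -5, "ty": 5, "tz": 10, "wx": -0.009, "wy": 0.003, "wz": 0.008, "gripper": 1},
  {"tx": -5, "ty": 5, "tz": 20, "wx": -0.009, "wy": 0.003, "wz": 0.008, "gripper": 1},
  {"tx": -5, "ty": 5, "tz": 25, "wx": -0.009, "wy": 0.003, "wz": 0.008, "gripper": 1},
  {"tx": -5, "ty": 5, "tz": 25, "wx": -0.009, "wy": 0.003, "wz": 0.008, "gripper": 1},
])

```text
time: 6.35
position: [0.5696, -0.0314, 0.1755]
tool_rot: [2.571, 1.803, 0.001]
ft_force: [-0.6, 0.4, 0.5]
grip_width: 0.989
grip_force: 0.0
```

```bash
python3 go.py 0.570 -0.024 .127 -0.338
```

```text
t 6.35 pos [ 0.5696 -0.0314  0.1755] psi -0.3478 F [-0.62  0.37  0.47]
mm [ 7.1 -2.2 48.5] w [ 0.001   0.0003 -0.0098]
```

Call:
jog_arm([
  {"tx": 6.5, "ty": -2, "tz": 0, "wx": 0.0, "wy": 0.0, "wz": -0.01, "gripper": 1},
  {"tx": 6.5, "ty": -2, "tz": 15, "wx": 0.0, "wy": 0.0, "wz": -0.01, "gripper": 1},
  {"tx": 6.5, "ty": -2, "tz": 32, "wx": 0.0, "wy": 0.0, "wz": -0.01, "gripper": 1},
  {"tx": 6.5, "ty": -2, "tz": 48, "wx": 0.0, "wy": 0.0, "wz": -0.01, "gripper": 1},
  {"tx": 6.5, "ty": -2, "tz": 48, "wx": 0.0, "wy": 0.0, "wz": -0.01, "gripper": 1},
])

```text
time: 6.77
position: [0.5697, -0.0228, 0.1269]
tool_rot: [2.56, 1.82, -0.001]
ft_force: [-1.4, 0.0, -0.4]
grip_width: 1.004
grip_force: 0.0
```

```bash
python3 go.py 0.570 -0.024 .127 -0.338
```

```text
t 6.7667 pos [ 0.5697 -0.0228  0.1269] psi -0.3349 F [-1.39  0.01 -0.39]
mm [-1.   0.7 -0.1] w [-0.0004  0.0008  0.0031]
```

Call:
jog_arm([
  {"tx": -0.5, "ty": 0.5, "tz": 0, "wx": 0, "wy": 0, "wz": 0, "gripper": 0.2},
  {"tx": -0.5, "ty": 0.5, "tz": 0, "wx": 0, "wy": 0, "wz": 0, "gripper": 0.2},
  {"tx": -0.5, "ty": 0.5, "tz": 0, "wx": 0, "wy": 0, "wz": 0, "gripper": 0.2},
  {"tx": -0.5, "ty": 0.5, "tz": 0, "wx": 0, "wy": 0, "wz": 0, "gripper": 0.2},
  {"tx": -0.5, "ty": 0.5, "tz": 0, "wx": 0, "wy": 0, "wz": 0, "gripper": 0.2},
], grip_force=25)

```text
time: 7.18
position: [0.5725, -0.0243, 0.1304]
tool_rot: [2.559, 1.817, 0.007]
ft_force: [-0.4, -0.2, 0.3]
grip_width: 0.707
grip_force: 0.0
```

Call:
jog_arm([
  {"tx": 0, "ty": 0, "tz": 0, "wx": 0, "wy": 0, "wz": 0, "gripper": 0.2},
  {"tx": 0, "ty": 0, "tz": 0, "wx": 0, "wy": 0, "wz": 0, "gripper": 0.2},
  {"tx": 0, "ty": 0, "tz": 0, "wx": 0, "wy": 0, "wz": 0, "gripper": 0.2},
  {"tx": 0, "ty": 0, "tz": 0, "wx": 0, "wy": 0, "wz": 0, "gripper": 0.2},
  {"tx": 0, "ty": 0, "tz": 0, "wx": 0, "wy": 0, "wz": 0, "gripper": 0.2},
], grip_force=25)

```text
time: 7.6
position: [0.5705, -0.0238, 0.1295]
tool_rot: [-2.561, -1.819, -0.002]
ft_force: [-5.0, 0.7, 4.6]
grip_width: 0.413
grip_force: 24.7
```

```bash
python3 go.py 0.570 -0.024 .127 -1.383
```

```text
t 7.6 pos [ 0.5705 -0.0238  0.1295] psi -0.3359 F [-5.02  0.69  4.63]
mm [-0.4 -0.4  2.5] w [ 0.     -0.0012  1.0471]
```

Call:
jog_arm([
  {"tx": 0, "ty": 0, "tz": 0, "wx": 0, "wy": 0, "wz": 0.06, "gripper": 0.2},
  {"tx": 0, "ty": 0, "tz": 0, "wx": 0, "wy": 0, "wz": 0.14, "gripper": 0.2},
  {"tx": 0, "ty": 0, "tz": 0, "wx": 0, "wy": 0, "wz": 0.22, "gripper": 0.2},
  {"tx": 0, "ty": 0, "tz": 0, "wx": 0, "wy": 0, "wz": 0.3, "gripper": 0.2},
  {"tx": 0, "ty": 0, "tz": 0, "wx": 0, "wy": 0, "wz": 0.35, "gripper": 0.2},
])

```text
time: 8.02
position: [0.5706, -0.0238, 0.1295]
tool_rot: [-2.841, -1.34, -0.002]
ft_force: [-5.5, 1.0, 4.2]
grip_width: 0.412
grip_force: 24.8
```

Call:
jog_arm([
  {"tx": 0, "ty": 0, "tz": 0, "wx": 0, "wy": 0, "wz": 0.06, "gripper": 0.2},
  {"tx": 0, "ty": 0, "tz": 0, "wx": 0, "wy": 0, "wz": 0.14, "gripper": 0.2},
  {"tx": 0, "ty": 0, "tz": 0, "wx": 0, "wy": 0, "wz": 0.22, "gripper": 0.2},
  {"tx": 0, "ty": 0, "tz": 0, "wx": 0, "wy": 0, "wz": 0.3, "gripper": 0.2},
  {"tx": 0, "ty": 0, "tz": 0, "wx": 0, "wy": 0, "wz": 0.35, "gripper": 0.2},
])

```text
time: 8.43
position: [0.5707, -0.0238, 0.1295]
tool_rot: [-3.031, -0.825, -0.002]
ft_force: [-5.1, 1.3, 4.4]
grip_width: 0.414
grip_force: 24.9
```

```bash
python3 go.py 0.570 -0.024 .127 -1.383
```

```text
t 8.4333 pos [ 0.5707 -0.0238  0.1295] psi -1.0395 F [-5.13  1.26  4.43]
mm [-0.7 -0.2  2.5] w [-1.000e-04 -1.500e-03  3.435e-01]
```

Call:
jog_arm([
  {"tx": -0.5, "ty": 0, "tz": 0, "wx": 0, "wy": 0, "wz": 0.08, "gripper": 0.2},
  {"tx": -0.5, "ty": 0, "tz": 0, "wx": 0, "wy": 0, "wz": 0.16, "gripper": 0.2},
  {"tx": -0.5, "ty": 0, "tz": 0, "wx": 0, "wy": 0, "wz": 0.24, "gripper": 0.2},
  {"tx": -0.5, "ty": 0, "tz": 0, "wx": 0, "wy": 0, "wz": 0.31, "gripper": 0.2},
  {"tx": -0.5, "ty": 0, "tz": 0, "wx": 0, "wy": 0, "wz": 0.344, "gripper": 0.2},
])

```text
time: 8.85
position: [0.5707, -0.024, 0.1295]
tool_rot: [-3.127, -0.295, -0.004]
ft_force: [-3.9, 0.8, 3.8]
grip_width: 0.414
grip_force: 24.9
```

Call:
jog_arm([
  {"tx": 0, "ty": 0, "tz": 0, "wx": 0, "wy": 0, "wz": 0, "gripper": 0.2},
  {"tx": 0, "ty": 0, "tz": 0, "wx": 0, "wy": 0, "wz": 0, "gripper": 0.2},
  {"tx": 0, "ty": 0, "tz": 0, "wx": 0, "wy": 0, "wz": 0, "gripper": 0.2},
  {"tx": 0, "ty": 0, "tz": 0, "wx": 0, "wy": 0, "wz": 0, "gripper": 0.2},
  {"tx": 0, "ty": 0, "tz": 0, "wx": 0, "wy": 0, "wz": 0, "gripper": 0.2},
])

```text
time: 9.27
position: [0.5708, -0.0239, 0.1295]
tool_rot: [-3.127, -0.301, -0.004]
ft_force: [-5.0, 2.0, 4.1]
grip_width: 0.414
grip_force: 24.7
```

```bash
python3 go.py 0.570 -0.024 .127 -1.383;python3 - <<'E'
from fit import *
t=cam('top');s=cam('scene')
a=cv2.resize(t['color'][130:260,270:385],None,fx=4,fy=4,interpolation=cv2.INTER_CUBIC)[:520]
b=cv2.resize(s['color'][180:285,240:325],None,fx=4,fy=4,interpolation=cv2.INTER_CUBIC)
b=np.vstack([b,np.zeros((520-420,340,3),np.uint8)])
cv2.imwrite('pics/f.png',cv2.convertScaleAbs(np.hstack([a,b]),alpha=1.5))
m=model([.5705,-.0238,3.3287,0,0])
for k in('fl','fr','hl','hr','edge','pin'):print(k,((proj(t,m[k])-[270,130])*4)[0].round(),((proj(s,m[k])-[240,180])*4+[460,0])[0].round())
E
```

```text
t 9.2667 pos [ 0.5708 -0.0239  0.1295] psi -1.3787 F [-5.02  2.03  4.08]
mm [-0.8 -0.1  2.5] w [-0.0003 -0.0026  0.0043]
fl [321. 426.] [519.  95.]
fr [203. 445.] [580.  31.]
hl [300. 302.] [625. 135.]
hr [183. 321.] [683.  68.]
edge [262. 435.] [550.  62.]
pin [260. 473.] [523. 154.]
```

View pics/f.png

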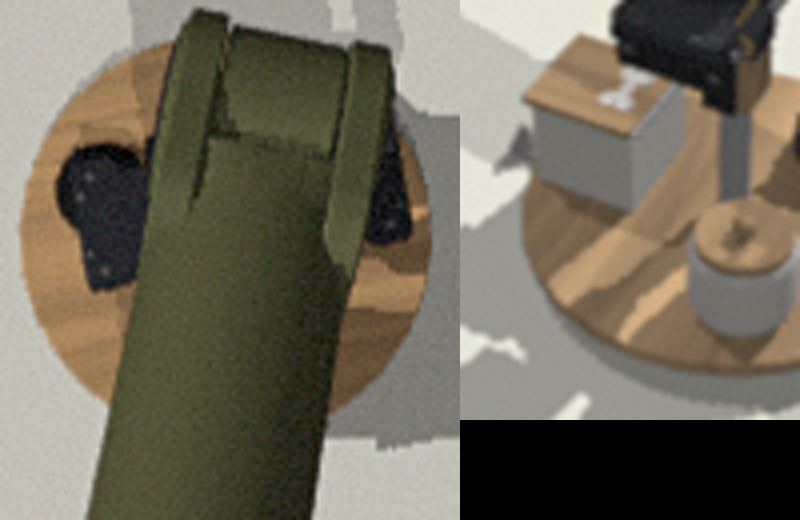

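```bash
python3 - <<'E'
from fit import *
from scipy.optimize import minimize
t=cam('top'); s=cam('scene'); c=cv2.imread('pics/top0.png')
hsv=cv2.cvtColor(c,cv2.COLOR_BGR2HSV).astype(float)[...,1]
# tray rim: maximise saturation step (inside-outside) over points of rim, axis xy
a=np.radians([x for x in range(0,360,2)])
def rim(ax,ay,r):
    q=proj(t,np.c_[ax+r*np.cos(a),ay+r*np.sin(a),0*a+.026]).astype(np.float32)
    return cv2.remap(hsv.astype(np.float32),q[:,0],q[:,1],cv2.INTER_LINEAR)
best=min((-np.median(rim(x,y,.142)-rim(x,y,.149))-np.mean(np.clip(rim(x,y,.142)-rim(x,y,.149),-20,80)),x,y) for x in np.arange(.555,.585,.001) for y in np.arange(-.035,-.012,.001))
print('axis',best)
g=cv2.cvtColor(c,cv2.COLOR_BGR2GRAY); print(g[238:254,328:348])
A=np.array(best[1:])
for z in(.02,.03,.04):
  for u,v in((335.5,246),(336,247)):
    P=onz(t,u,v,z)[:2]; d=P-A; print(z,u,P.round(4),np.hypot(*d).round(4),(np.arctan2(d[1],d[0])%6.283).round(4))
E
```

```text
axis (np.float32(-166.02313), np.float64(0.5700000000000001), np.float64(-0.024999999999999994))
[[ 87  85  85  78  81  83  83  83  75  74  78  69  78  67  68  62  76  77
   75  76]
 [ 81  82  80  77  74  80  74  75  67  70  69  63  74  74  77  75  94  97
   97  90]
 [ 95  93  89  95  84  81  69  74  78  71  75  95  94  97  94  96 116 119
  122 121]
 [119 123 124 124 107  99  93  96  91  61  72 107 123 122 119 124 122 125
  117 122]
 [119 120 122 123 111 100  92  98  88  57  70  79 119 125 123 123 119 121
  118 122]
 [120 121 121 121 104  96  94  94  90  65  67  76 119 120 123 118 120 119
  120 123]
 [123 120 122 119  99  93  94  87  78  71  56  77 120 122 119 123 120 122
  116 121]
 [120 119 117 121 107 102  78  72  64  61  54  80 108 108 109 120 119 119
  121 120]
 [121 119 121 121 122 108  76  59  47  37  49  73  79  77  78 105 110 120
  121 120]
 [123 119 120 119 115  89  81  69  50  35  35  76  74  73  73  76  77 103
  109 119]
 [119 121 121 120 100  86  88  86  75  51  38  72  74  79  76  73  74  74
   77 104]
 [122 119 121 121 109  96  97  96  89  60  43  67  76  72  73  77  74  73
   73  93]
 [117 118 121 121 119 101  94  85  62  47  47  71  72  77  76  87  95  94
   96 114]
 [120 121 118 120 119 104 100  73  65  61  61  75  75  95  96 118 122 120
  116 124]
 [121 120 117 120 121 119 118  98  93  94  87  97  97 119 121 122 119 123
  121 118]
 [116 121 121 119 122 119 123 121 120 122 120 122 117 121 122 121 121 118
  122 118]]
0.02 335.5 [ 0.4104 -0.0551] 0.1625 3.3279
0.02 336 [ 0.4076 -0.0566] 0.1654 3.3335
0.03 335.5 [ 0.4108 -0.0545] 0.1619 3.3245
0.03 336 [ 0.408  -0.0559] 0.1649 3.3301
0.04 335.5 [ 0.4112 -0.0539] 0.1614 3.3211
0.04 336 [ 0.4085 -0.0553] 0.1644 3.3268
```

```bash
python3 - <<'E'
from fit import *
s=cam('scene')
S=lambda x,y:np.array([240+(x-460-1.5)/4,180+(y-1.5)/4])
o=[('fl',S(522,100)),('fr',S(578,35)),('hl',S(632,137))]
def f(p):
    m=model([.570+p[0],-.0245+p[1],3.328,p[2],0]); return np.r_[np.concatenate([proj(s,m[k])[0]-q for k,q in o]),p[:2]/.004]
r=least_squares(f,[0,0,0.]);print(r.x,r.fun.round(1))
E
```

```text
[0.00133079 0.00289926 0.03982538] [-0.2  0.1  0.2  0.  -0.5  0.2  0.3  0.7]
```

```bash
python3 - <<'E'
from fit import *
s=cam('scene'); im=s['color'].astype(np.float32)
sat=cv2.GaussianBlur((im[...,2]-im[...,0]),(0,0),.5)
def edge(P,Q,n):   # sample both sides, n = inward 3D dir
    k=np.linspace(.06,.94,40)[:,None]; E=P+(Q-P)*k
    g=lambda d:cv2.remap(sat,*[np.ascontiguousarray(x) for x in proj(s,E+n*d).astype(np.float32).T],cv2.INTER_LINEAR).ravel()
    return np.mean(np.clip(g(.004)-g(-.004),-10,50))
def sc(p):
    m=model([.570+p[0],-.0245+p[1],3.328,p[2],0]); u,v=m['u'],m['v']; z=np.array([0,0,1.])
    fl,fr,hl=m['fl'],m['fr'],m['hl']
    low=np.array([0,0,-.006])
    e1=edge(fl+low,fl+low+(hl-fl)*1,z*1.0-0*v)   # lower edge of lid side
    e2=edge(fl,fr,-u)                     # free edge
    return e1+e2
R=[]
for th in np.arange(-.08,.1,.01):
    b=max((sc([x,y,th])-(x*x+y*y)/.004**2*.5,x,y) for x in np.arange(-.006,.0061,.001) for y in np.arange(-.006,.0061,.001))
    print(round(th,3),np.round(b[0],2),b[1:])
E
```

```text
-0.08 46.31 (np.float64(0.001), np.float64(-0.003))
-0.07 47.46 (np.float64(0.001), np.float64(-0.002))
-0.06 48.61 (np.float64(0.0), np.float64(-0.001))
-0.05 49.75 (np.float64(0.0), np.float64(0.0))
-0.04 50.64 (np.float64(0.0), np.float64(0.001))
-0.03 51.37 (np.float64(0.0), np.float64(0.002))
-0.02 51.93 (np.float64(0.0), np.float64(0.003000000000000001))
-0.01 52.29 (np.float64(-0.001), np.float64(0.004))
-0.0 52.62 (np.float64(-0.001), np.float64(0.004999999999999999))
0.01 52.73 (np.float64(-0.001), np.float64(0.006))
0.02 51.92 (np.float64(-0.001), np.float64(0.006))
0.03 49.9 (np.float64(-0.001), np.float64(0.006))
0.04 46.84 (np.float64(-0.001), np.float64(0.006))
0.05 43.2 (np.float64(-0.001), np.float64(0.006))
0.06 39.54 (np.float64(-0.002), np.float64(0.006))
0.07 35.97 (np.float64(-0.002), np.float64(0.006))
0.08 32.61 (np.float64(-0.002), np.float64(0.006))
0.09 29.75 (np.float64(-0.002), np.float64(0.006))
```

The edge fit puts the carousel within about 0.01 rad of the pointer. I'll make a small trim, settle and hand in.

Call:
jog_arm([
  {"tx": 0, "ty": 0, "tz": 0, "wx": 0, "wy": 0, "wz": 0.01, "gripper": 0.2},
  {"tx": 0, "ty": 0, "tz": 0, "wx": 0, "wy": 0, "wz": 0.01, "gripper": 0.2},
  {"tx": 0, "ty": 0, "tz": 0, "wx": 0, "wy": 0, "wz": 0.01, "gripper": 0.2},
  {"tx": 0, "ty": 0, "tz": 0, "wx": 0, "wy": 0, "wz": 0.01, "gripper": 0.2},
  {"tx": 0, "ty": 0, "tz": 0, "wx": 0, "wy": 0, "wz": 0.01, "gripper": 0.2},
])

```text
time: 9.98
position: [0.5708, -0.0239, 0.1295]
tool_rot: [-3.128, -0.286, -0.004]
ft_force: [-4.9, 2.5, 3.7]
grip_width: 0.416
grip_force: 24.7
```

```bash
python3 go.py 0.570 -0.024 .127 -1.383; python3 -c "
from bench import ctrl
s=ctrl.get_state();print(s['grip_force'],s['grip_width']);print(ctrl.close_job())"
```

```text
t 9.9833 pos [ 0.5708 -0.0239  0.1295] psi -1.3887 F [-4.89  2.5   3.7 ]
mm [-0.8 -0.1  2.5] w [-0.0003 -0.0027 -0.0057]
24.731888193637133 0.41605578591068054
the job is handed in; nothing more can be done
None
```

I pressed the lid shut, turned the treat pot to the front pointer (within about 0.02 rad by my estimate), and handed the job in at about 10 s with the gripper still holding the knob at about 25 N; I never went near the ramekin, comb or rake, but took no final picture of them.

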